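# Knock the bento carrier's locking peg home

## Task

Lock the bento carrier for the trip: pick up the kitchen mallet and knock the sprung peg on top of the carrier fully home with one or more brisk blows of the mallet's head (not a slow push, and without touching the carrier with the gripper or arm). Then stand the mallet upright on its head inside the clear tray, where its handle may stick out over the rim, and leave the other things on the bar where they are.

Things in the scene. Friction and masses are not known exactly. Their poses are not given: they have to be found in the camera images.
- mallet: kitchen mallet standing on its striking face: aluminium head 55 x 55 mm, 80 mm tall; wooden handle 22 mm wide, 26 mm high, level, pointing to its -x, from 27 to 178 mm from the head's axis, centre line 42 mm above the striking face. 0.38 kg, balance point 13 mm from the head's axis towards the handle. Origin: centre of the lower striking face; z up
- carrier: bento carrier, fixed: wooden board 170 x 180 mm (x, y), two lidded glass bento tiers under a wooden crossbar (44 mm wide, 178 mm long along y, top 139 mm above the bar) on two steel posts (caps 145 mm high, 74 mm either side of the centre). A steel collar mid-bar (42 mm across, top at 144 mm) guides the sprung peg. Origin: centre of the underside
- peg (a joint): travel of the sprung locking peg in m: 0 = fully up, 0.022 = fully home (hard stop); needs about 6 to 8 N, and friction keeps it at the depth it has been knocked to
- peg_top (a point): centre of the top of the sprung peg, a flat round steel head 36 mm across and 10 mm thick over the middle of the crossbar; its top is 177 mm above the bar when fully up and 155 mm when fully home, where it still stands 11 mm above the collar
- tray: clear acrylic tray, fixed on the bar, 170 x 150 mm (x, y) outside, rim 18 mm high, walls and floor 4 mm thick, open on top. Origin: centre of its underside
- lid: bystander: spare flat blue plastic bento lid lying on the bar, 150 x 115 x 10 mm, origin under its centre
- ramekin: bystander: pink ceramic ramekin, 84 mm across, 45 mm high, origin under its centre
- fork: bystander: steel fork lying flat, 182 mm long, 4 mm thick, tines to its +x, origin on its underside near the middle
- rest: bystander: small dark wooden chopstick rest, 70 x 22 x 15 mm, origin under its centre
- tumbler: bystander: glass tumbler, 72 mm across, 100 mm high, origin under its centre
Things that resemble listed ones, but are neither listed nor needed, are in the scene too. Of the things shaped like the tray, the clear one is meant.

How it is judged:
On the way, in this order (a step that is already met when the one before it is completed fails the run):
1. the mallet's head is brought over the peg (within 40 mm of it sideways) (horizontal distance between mallet and peg_top below 0.04 m and z of mallet in the frame of carrier above 0.15 m), for 0.02 s.
2. a brisk blow: the peg is driven down faster than 0.05 m/s (velocity of joint peg above 0.05 m/s).
At the end, for the whole second after the job is handed in: the peg is within 3 mm of fully home (joint above 0.019 m); the mallet stands still and upright (within 0.1 rad) on its head on the tray's floor, its head within 55 mm (tray x) and 45 mm (tray y) of the tray's centre; the handle may overhang (value of joint peg above 0.019 m and x of mallet in the frame of tray between -0.055 and 0.055 m and y of mallet in the frame of tray between -0.045 and 0.045 m and z of mallet in the frame of tray below 0.009 m and angle between mallet's own z axis and vertical below 0.1 rad and linear speed of mallet below 0.02 m/s); the robot touches nothing.
It fails at once if the gripper or arm touches the carrier or its peg (over 2 N) (contact force between any of the fingers, the arm and carrier above 2 N).
It fails at once if another thing on the bar is moved by more than 30 mm (distance of any of lid, ramekin, fork, rest, tumbler from where it was at the start of the episode above 0.03 m).
It also fails if it takes over 48 s, if anything falls off the work surface, if the arm or the gripper's body presses on something with over 40 N, if the wrist force passes 120 N, or if a joint passes its speed limit or range.

## Robot

A 6-joint arm with a two-finger parallel gripper is mounted at the origin on the work surface. World frame = base frame: x ahead of the robot, y to its left, z up, the work surface at z = 0. Lengths are in m, angles in rad, forces in N, time in s.
With the tool pointing down it reaches from about 0.35 to 0.975 m from the base axis. Payload 7.1 kg.
Tool frame: the origin (TCP) lies midway between the tips of the shut fingers; the grasp point (between the pads) lies 19 mm behind it; z points along the fingers, y is the line along which they close (so a half turn about z gives the same grasp; the last joint's range is limited). The gripper opens to 88 mm and grips with 3 to 60 N. Pads are 20 mm wide; open, the fingers measure 115 mm over their backs; the gripper's body (75 mm by 178 mm) begins 61 mm behind the grasp point.
Start: joints at [-1.291, 0.423, 1.63, -0, 1.089, -0.019], TCP at [0.184, -0.597, 0.223] pointing down, gripper open.
Joint ranges: [-3, 3], [-0.9, 2.11], [0.09, 2.58], [-1.31, 4.45], [0.11, 2.69], [-2.54, 2.54]. Speed limits (rad/s): [2.39, 2.39, 3.01, 3.14, 3.14, 3.14].

## Interface

Orientations are given as a unit quaternion [w, x, y, z].
In Python, from station import move_pose, movel, movej, command_gripper, wait, inverse_kinematics, read_camera, camera_info, MotionError, job_done, get_time, get_joint_pos, get_qvel, get_effort, get_tcp_pos, get_ee_rot, get_ft_force, get_ft_torque, get_grip_width, get_finger_force gives the robot as it stands. Calls block until the motion is done:
- move_pose(position, orientation): joint-space move of the TCP to a pose.
- movel(position, frame=None, v=0.15, until_force=None): straight line of the TCP; frame=None keeps the orientation; v is the mean speed in m/s. With until_force (N) it stops when the force on the tool has changed by that much, and returns True; else False.
- movej(angles): joint-space move.
- command_gripper(opening): opening from 0.0 (shut) to 1.0 (fully open); the grip force is fixed at half the most; returns when the fingers have stopped.
- wait(seconds).
- inverse_kinematics(position, orientation): joint angles nearest the present ones, or None.
- read_camera(name): name is "side" or "top" or "wrist"; returns the picture (420x560x3 uint8, red, green, blue); there is no depth.
- camera_info(name): a dict with "intrinsics" (3x3 intrinsics, pixels), "T" (4x4, takes a point from camera to world coordinates); the wrist camera has in their place "tool_from_camera" (4x4, takes a point from camera to tool coordinates, whose origin is the TCP and whose axes are the flange's). Camera axes: x right, y up, looking along -z (the intrinsics and any distortion apply to the point x, -y, -z); pixel columns grow to the right and rows downward; lengths in m; the calibration is good to about 2 mm. A picture is of the moment at which its call begins: read the wrist's pose just before it. camera_info takes no time and is no camera call.
A pose or a line that the arm cannot do raises MotionError and nothing moves.
- job_done(): hands the job in; it is judged then, once.
Readings, each from a call of its own:
- get_time(): time.
- get_joint_pos(): joint angles.
- get_qvel(): joint speeds.
- get_effort(): joint torques, N m.
- get_tcp_pos(): TCP position.
- get_ee_rot(): TCP orientation.
- get_ft_force(): force on the tool from outside, world axes, zero at the start.
- get_ft_torque(): the same for the moment, N m.
- get_grip_width(): opening from 0.0 (shut) to 1.0 (fully open).
- get_finger_force(): force on a finger pad.
Only numpy, scipy, OpenCV 4.12 (cv2) and the standard library are available. Lean on these libraries where they do the work, as an engineer would, in place of code of your own. Each camera call takes 0.05 s, during which the arm holds its last target. There are 200 camera calls.

## Working session

There is one attempt and no reset: what is moved stays moved. The work goes in short steps, each a Python script; the robot and the scene stay as the last script left them, time stands still between calls to the robot, and variables do not carry over. Pictures are saved under pics/ and viewed, at most 10 in all, crops included, and the job is handed in when it is done.

```bash
mkdir -p pics; python3 - <<'E'
from station import *
import cv2, numpy as np
for n in ["top","side"]:
    im=read_camera(n); cv2.imwrite(f"pics/{n}0.png",im[:,:,::-1])
    i=camera_info(n); print(n,np.round(np.array(i["intrinsics"]),1).tolist(),np.round(i["T"],3).tolist(),[k for k in i])
i=camera_info("wrist");print(i)
print(get_time(),get_ee_rot())
E
```

```text
top [[525.0, 0.0, 273.9], [0.0, 525.0, 205.5], [0.0, 0.0, 1.0]] [[0.009, 0.984, -0.179, 0.266], [-1.0, 0.009, -0.002, 0.018], [0.0, 0.179, 0.984, 1.667], [0.0, 0.0, 0.0, 1.0]] ['intrinsics', 'T']
side [[419.3, 0.0, 277.6], [0.0, 419.3, 211.4], [0.0, 0.0, 1.0]] [[-0.865, 0.286, -0.412, 0.078], [-0.502, -0.487, 0.715, 0.772], [0.004, 0.825, 0.565, 0.738], [0.0, 0.0, 0.0, 1.0]] ['intrinsics', 'T']
{'intrinsics': array([[368.59103741,   0.        , 275.15671211],
       [  0.        , 368.59103741, 200.37205981],
       [  0.        ,   0.        ,   1.        ]]), 'tool_from_camera': array([[ 2.53653388e-04,  9.52163581e-01,  3.05588696e-01,
         8.49977507e-02],
       [ 9.99999967e-01, -2.53764109e-04, -3.93615257e-05,
         3.20887097e-04],
       [ 4.00688318e-05,  3.05588695e-01, -9.52163614e-01,
        -1.62618919e-01],
       [ 0.00000000e+00,  0.00000000e+00,  0.00000000e+00,
         1.00000000e+00]])}
0.1 [-6.97219125e-04  9.88861035e-01  1.48840040e-01 -1.02646555e-04]
```

View pics/top0.png

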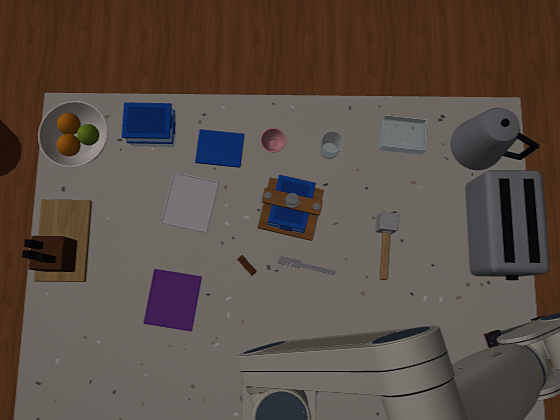

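View pics/side0.png

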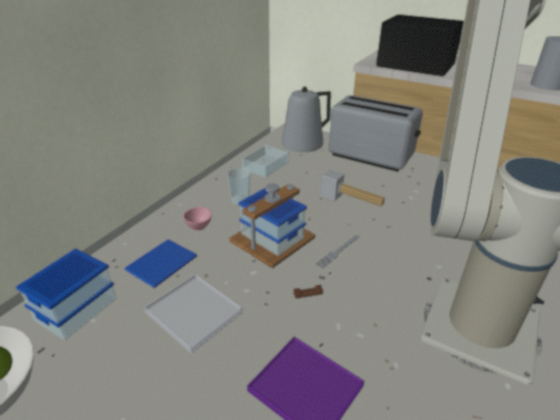

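Side view: mallet at (333,186), tumbler (238,184), carrier peg (272,190), rest (308,292). Things like the tray: pale one at top (190,202), purple at (172,300), and the smaller, deeper glass dish at (404,134). Mallet: only (388,222). Peg: top (292,199). I'll check the choices in close crops and measure them.

```bash
cat > h.py <<'E'
import numpy as np, cv2
from station import *
def ray(cam,uv,z,pose=None):
    i=camera_info(cam); K=np.array(i["intrinsics"])
    T=np.array(i["T"]) if pose is None else pose@np.array(i["tool_from_camera"])
    p=np.linalg.solve(K,[uv[0],uv[1],1.]); d=T[:3,:3]@[p[0],-p[1],-p[2]]
    o=T[:3,3]; return o+d*(z-o[2])/d[2]
E
python3 - <<'E'
from h import *
im=cv2.imread("pics/top0.png")
a=cv2.resize(im[165:240,150:230],None,fx=5,fy=5,interpolation=2)
b=cv2.resize(im[205:285,365:415],None,fx=4.6875,fy=4.6875,interpolation=2)
c=cv2.resize(im[110:160,375:435],None,fx=3,fy=3)
H=375
out=np.zeros((H,a.shape[1]+b.shape[1]+c.shape[1],3),np.uint8);x=0
for k in(a,b,c): out[:k.shape[0],x:x+k.shape[1]]=k; x+=k.shape[1]
print(out.shape);cv2.imwrite("pics/crop1.png",out)
P=lambda n,uv,z:print(n,np.round(ray("top",uv,z),3))
P("head",(388,217),.08);P("hend",(384,279),.055)
P("peg",(292,199),.177);P("tray",(190,202),.01);P("dish",(404,134),.02);P("purple",(172,300),.01)
for n,uv in dict(a=(174,173),b=(218,182),c=(208,231),d=(163,222)).items():P(n,uv,.018)
P("tumbler",(331,143),.1);P("fork",(306,266),0)
E
```

```text
(375, 814, 3)
head [ 0.523 -0.329  0.08 ]
hend [ 0.336 -0.316  0.055]
peg [ 0.557 -0.032  0.177]
tray [0.577 0.29  0.01 ]
dish [ 0.808 -0.402  0.02 ]
purple [0.267 0.334 0.01 ]
a [0.67  0.344 0.018]
b [0.642 0.201 0.018]
c [0.482 0.229 0.018]
d [0.51  0.372 0.018]
tumbler [ 0.75  -0.154  0.1  ]
fork [ 0.376 -0.082  0.   ]
```

View pics/crop1.png

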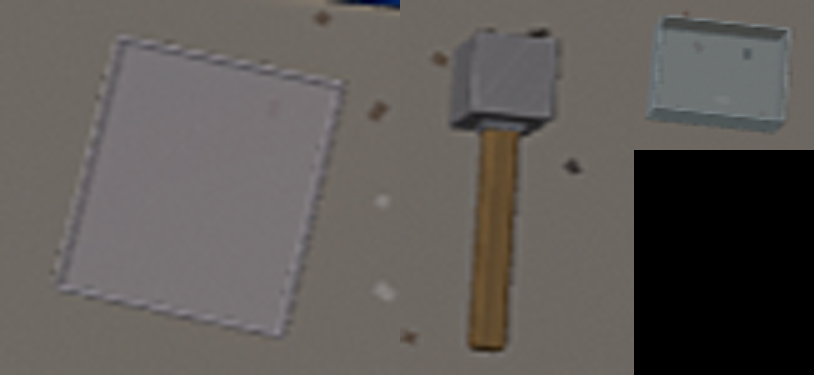

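The crop shows the pale tray at left, with corners (118,38), (342,85), (283,335), (60,288). It measures about 162 x 146 mm and a speckle shows through it, so it's the clear one. The glass dish at right is smaller and deeper. The mallet is in the middle, handle towards -x. Next is the wrist view over the mallet.

```bash
cat >> h.py <<'E'
from scipy.spatial.transform import Rotation as R
def q(psi): return np.array([0,np.cos(psi/2),np.sin(psi/2),0])
def wpose():
    T=np.eye(4); r=np.array(get_ee_rot()); T[:3,:3]=R.from_quat(r[[1,2,3,0]]).as_matrix(); T[:3,3]=get_tcp_pos(); return T
E
python3 - <<'E'
from h import *
p=np.array(get_tcp_pos()); movel([p[0],p[1],.33],v=.3)
move_pose([.50,-.328,.26],q(np.radians(-4)))
T=wpose(); im=read_camera("wrist"); np.save("T1.npy",T)
cv2.imwrite("pics/w1.png",im[:,:,::-1]); print(get_time(),get_joint_pos())
E
```

```text
2.2083 [-6.01987590e-01  3.43735382e-01  1.65807540e+00 -2.13905193e-04
  1.13991690e+00  1.03969868e+00]
```

View pics/w1.png

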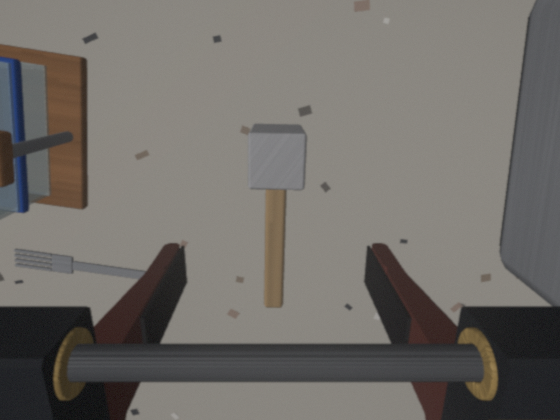

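Wrist view: the light top face of the head spans columns 248–305 and rows 133–189, centre about (277,161). The handle runs from (276,190) to (273,307).

```bash
python3 - <<'E'
from h import *
T=np.load("T1.npy")
tl,tr,br,bl=[ray("wrist",uv,.08,T) for uv in((250,133),(304.5,132.5),(304,189.5),(248.5,189))]
c=np.mean([tl,tr,br,bl],0); print(c,[np.linalg.norm(a-b) for a,b in((tl,tr),(tr,br),(br,bl),(bl,tl))])
e=ray("wrist",(273.5,306),.055,T); print(e,c-e,np.hypot(*(c-e)[:2]),np.degrees(np.arctan2((c-e)[1],(c-e)[0])))
d=tr-tl;print("edge yaw",np.degrees(np.arctan2(d[1],d[0]))+90, np.degrees(np.arctan2(*(tr-br)[[1,0]])))
E
```

```text
[ 0.51289277 -0.33116759  0.08      ] [np.float64(0.05021210918110258), np.float64(0.05463767238711388), np.float64(0.05363066700551212), np.float64(0.05373509327181274)]
[ 0.33921179 -0.31557373  0.055     ] [ 0.17368098 -0.01559386  0.025     ] 0.17437962143197872 -5.13051526953228
edge yaw -3.4874577504800186 -3.1213247597526412
```

```bash
python3 - <<'E'
from h import *
print("peg side",ray("side",(272,188),.177))
Q=q(np.radians(-5))
move_pose([.513,-.331,.15],Q); movel([.513,-.331,.033],v=.12)
command_gripper(0); print("w",get_grip_width()*88,get_finger_force(),get_tcp_pos())
movel([.513,-.331,.30],v=.25); print(get_ft_force(),get_grip_width()*88)
move_pose([.557,-.032,.30],Q)
print(get_time(),get_tcp_pos())
cv2.imwrite("pics/s2.png",cv2.resize(read_camera("side")[60:300,150:430,::-1],None,fx=2,fy=2,interpolation=2))
E
```

```text
peg side [ 0.55319312 -0.02240148  0.177     ]
w 55.01930988853628 29.98736321926117 [ 0.51307051 -0.33099079  0.03317411]
[ 0.31929391  0.21426903 -4.29398683] 55.30474607908717
6.8333 [ 0.557073   -0.0328603   0.29976366]
```

View pics/s2.png

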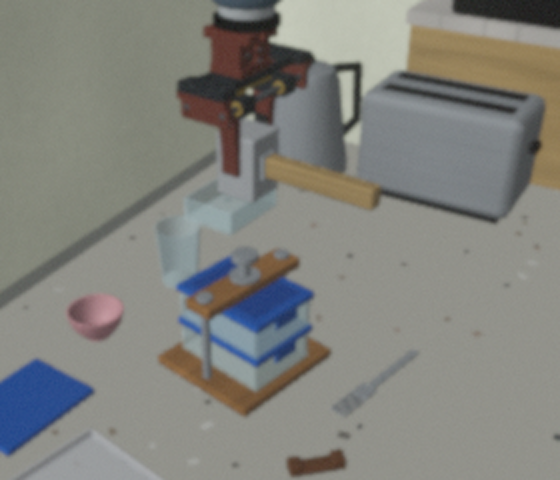

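The mallet is held level, with its head above the peg (245,262 in the crop). Now the blow, then a gentle touch to gauge the peg's height.

```bash
python3 - <<'E'
from h import *
x,y=.556,-.029
movel([x,y,.25],v=.15)
movel([x,y,.188],v=.3); print("end",get_tcp_pos(),get_ft_force())
wait(.1); print(get_tcp_pos(),get_ft_force())
movel([x,y,.23],v=.2); wait(.1)
print(get_ft_force()); r=movel([x,y,.186],v=.03,until_force=3); print(r,get_tcp_pos(),get_ft_force(),get_grip_width()*88)
movel([x,y,.30],v=.2); print(get_time())
cv2.imwrite("pics/s3.png",cv2.resize(read_camera("side")[60:300,150:430,::-1],None,fx=2,fy=2,interpolation=2))
E
```

```text
end [ 0.5570242  -0.02934078  0.18886523] [-0.41516306  0.1587137  -3.89446784]
[ 0.55658432 -0.02919751  0.18907451] [ 0.03146882  0.08213437 -3.98279536]
[ 0.25209561 -0.17066719 -6.15190752]
True [ 0.55593971 -0.02898251  0.18642326] [0.09208562 0.42455042 6.30108049] 54.859851403899505
10.3917
```

View pics/s3.png

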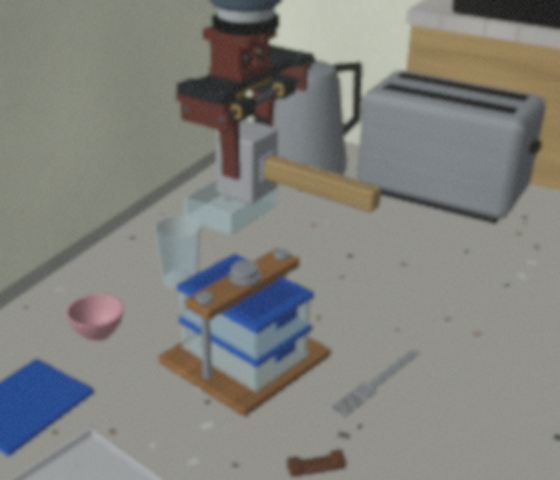

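In the picture the peg head (245,270) now sits just above the collar. The touch put the face at z≈0.153–0.155 m, which means fully home. Next I set the mallet in the tray.

```bash
python3 - <<'E'
from h import *
Q=q(np.radians(-10)); x,y=.576,.287
move_pose([x,y,.30],Q); movel([x,y,.06],v=.2); wait(.2)
r=movel([x,y,.031],v=.03,until_force=3); print(r,get_tcp_pos(),get_ft_force())
command_gripper(1.0); print(get_grip_width())
p=get_tcp_pos(); movel([p[0],p[1],.25],v=.15)
T=wpose(); im=read_camera("wrist"); np.save("T2.npy",T); cv2.imwrite("pics/w2.png",im[:,:,::-1])
cv2.imwrite("pics/s4.png",read_camera("side")[:,:,::-1]); print(get_time(),get_ft_force())
E
```

```text
True [0.57597485 0.28686677 0.03551642] [ 1.5133277  -0.46311105  3.75255805]
0.9975645226934443
16.3333 [0.90947181 0.29144142 0.55463181]
```

View pics/w2.png

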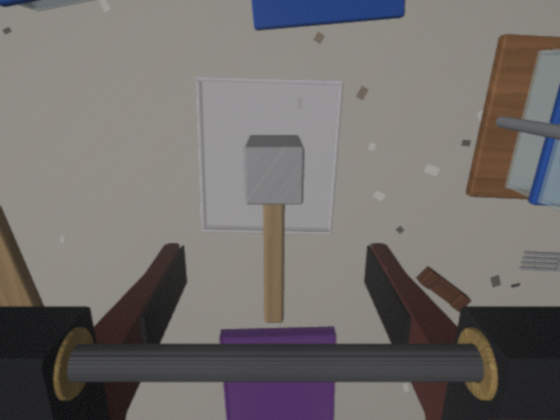

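View pics/s4.png

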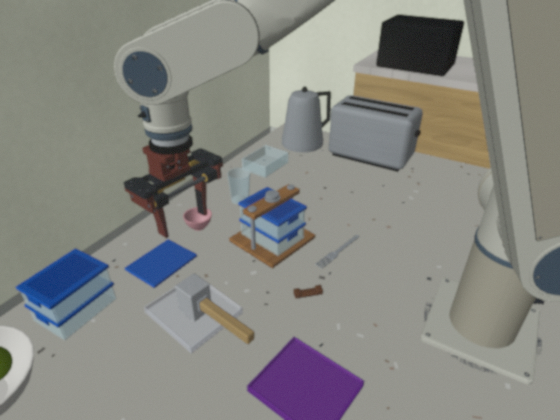

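The mallet stands upright, with the head's top face centred at (273,174) inside the tray outline. The bystanders haven't moved. I check the offset in numbers and hand in if it's good.

```bash
python3 - <<'E'
from h import *
T=np.load("T2.npy")
c=np.mean([ray("wrist",u,.018,T) for u in((196,80),(342,82),(330,234),(203,234))],0)
h=ray("wrist",(273,174),.084,T); d=(h-c)[:2]; print(c,h,d)
if np.all(np.abs(d)<.03): print(job_done(),get_time())
E
```

```text
[0.57644348 0.29314498 0.018     ] [0.57888649 0.28670236 0.084     ] [ 0.00244301 -0.00644262]
the job is handed in; nothing more can be done
the job is handed in; nothing more can be done
```

I knocked the peg home with one brisk blow (a touch afterwards put it at about full depth), stood the mallet upright on its head about 7 mm from the clear tray's centre, and handed the job in at about 16 s; no verdict came back.

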